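Holster the long blasting nozzle

TASK

At this parts-cleaning bench, take the longer of the two blasting nozzles out of the beige basket and slide it, tip down, into the taller of the two steel holster tubes until it is fully home on the tube's bottom. Lower it in rather than letting it drop, let go of it, and leave the short nozzle standing in the basket.

Things in the scene. Friction and masses are not known exactly. Their poses are not given: they have to be found in the camera images.
- long_nozzle_centre (a point): Long nozzle, 170 mm, 150-310 g, upright in a loose 42 mm ring socket (top at 32 mm) of the basket, tip 6 mm above the table: white shaft 32 mm across, 130 mm long, below a black grip collar 44 mm across, 40 mm high. Point: half-way up, on the axis, 65 mm below the collar's middle, 85 mm above the tip; z up to the collar. Basket walls are 70 mm high, pegs and castings lower: lift the tip over them.
- tall_holster_mouth (a point): Taller holster: fixed upright steel tube on a 90 mm flange. Point: on its axis in the plane of the mouth, 105 mm above the table; z up. Bore 40 mm; flared mouth 68 mm across inside, 76 mm outside, narrowing to the bore over the top 16 mm. Bottom of the bore 100 mm below the mouth. Fully home, the nozzle's centre is 15 mm below this point and its collar starts 30 mm above the mouth.
- short_nozzle_centre (a point): The short nozzle, a bystander standing in the other socket of the basket, 150 mm from the long one: same shaft and collar but only 110 mm long in all. This point is half-way up, 55 mm above its tip; z points up to the collar.
- short_holster_mouth (a point): The shorter holster, a bystander: the same flared tube but only 60 mm high. This point is on its axis in the plane of its mouth, 60 mm above the table; z points up.

How it is judged (in metres and radians):
At the end, for the whole second after the job is handed in: The long nozzle is released and at rest in the taller holster, tip down: its axis within 12 mm of the tube's axis, within 10 degrees of upright, and its tip within 10 mm of the tube's bottom (horizontal distance between long_nozzle_centre and tall_holster_mouth below 0.012 m and z of long_nozzle_centre in the frame of tall_holster_mouth below -0.005 m and angle between long_nozzle_centre's own z axis and vertical below 0.18 rad and linear speed of long_nozzle below 0.03 m/s); the robot touches nothing.
It fails at once if the short nozzle is moved more than 40 mm from where it stood (distance of short_nozzle_centre from where it was at the start of the episode above 0.04 m).
It fails at once if the long nozzle is let go and falls into the tube (free drop of more than about 25 mm) (horizontal distance between long_nozzle_centre and tall_holster_mouth below 0.03 m and contact force between the fingers and long_nozzle below 0.5 N and linear speed of long_nozzle above 0.7 m/s).
It also fails if it takes over 42 s, if anything falls off the work surface, if the arm or the gripper's body presses on something with over 40 N, if the wrist force passes 120 N, or if a joint passes its speed limit or range.

ROBOT

A 6-joint arm with a two-finger parallel gripper is mounted at the origin on the work surface. World frame = base frame: x ahead of the robot, y to its left, z up, the work surface at z = 0. Lengths are in mm, angles in rad, forces in N, time in s.
With the tool pointing down it reaches from about 425 to 950 mm from the base axis. Payload 3.5 kg.
Tool frame: the origin (TCP) lies between the finger pads; the fingertips stand r.finger_overhang ahead of it and the grasp point (between the pads) lies 6 mm ahead of it (r.finger_overhang is the distance from the TCP to the fingertips, in mm); z points along the fingers, y is the line along which they close (so a half turn about z gives the same grasp; the last joint's range is limited). The gripper opens to 85 mm and grips with 20 to 120 N. Pads are 22 mm wide; open, the fingers measure 114 mm over their backs; the gripper's body (76 mm by 85 mm) begins 54 mm behind the grasp point. The pads swing forward as they close: fully open they stand 13 mm farther back than shut.
Start: joints at [0.961, 0.286, 1.577, -0, 1.279, -0.15], TCP at [299.507, 604.898, 256.325] pointing down, gripper open.
Joint ranges: [-2.77, 2.77], [-0.9, 2.22], [0.21, 2.48], [-1.53, 4.67], [0.24, 2.81], [-2.84, 2.84]. Speed limits (rad/s): [2.79, 2.79, 3.14, 3.14, 3.14, 3.14].

INTERFACE

Orientations are given as a 3x3 rotation matrix whose columns are the frame's x, y, z axes.
In Python, from station import r gives the robot as it stands. The module is installed in compiled form; this text tells all that it offers.
- The arm moves only by the shell command python3 -m crank 'ROWS'. ROWS is JSON, a list of rows, each a list of 7 numbers: the shift along the world's x, y, z in mm, then the turn, a rotation vector about the world's x, y, z in rad, then the finger opening in mm, from 0 to 85.4. In form: [[x, y, z, ax, ay, az, grip], ...]. A call has 1 to 20 rows; each row shifts and turns the commanded pose from where the row before left it; what a row does not reach is not made up. A row lasts 1/8 s, in which the tool goes at most 62.5 mm and 10.7 degrees, less where a joint would pass 70% of its speed; a pose out of reach is approached as far as the arm can. A call is refused whole if a number of a shift passes 62.5 or a number of a turn 0.188, either way. A call with a gripper value outside its range is refused whole. The fingers move at their own pace and stop on an object; the grip force is fixed at half the most. Time passes only in rows, so rows that do not move let the fingers close. It gives the time, the measured TCP pose, the force, the opening and the grip force at its end, in the units of the state.
- r.observe(): the state, without advancing time (a new reading comes with each control period).
- r.read_camera(name): name is "scene" or "side" or "wrist"; returns (picture, depth): 400x640x3 uint8, red, green, blue; 400x640 float32, mm along the optical axis (not along the pixel's ray), 0 where there is no reading.
- r.calibration(name): a dict with "K" (3x3 intrinsics, pixels), "dist" ([k1, k2, p1, p2, k3] as OpenCV has them; the pictures are not rectified), "R" (3x3) and "t" (3): a world point X has camera coordinates R X + t. Camera axes: x right, y down, z forward; pixel columns grow to the right and rows downward; lengths in mm; the calibration is good to about 2 mm. A picture is of the moment at which its call begins: read the wrist's pose just before it. calibration takes no time and is no camera call; for the wrist camera it gives the pose at the moment of the call.
- r.sign_off(): hands the job in; it is judged then, once.
Trained networks look in the newest picture that a camera, given by its name, has taken for a name from the list of things; names that differ only in an ending like _2 or _b are one class to them, and where a whole thing is asked for, a point or a joint stands for the part that bears it (a point fixed in the world has none). Each returns a list of dicts, best first, with "p" (0 to 1); they miss things now and then, are a little off and sometimes report something else, mostly with a low value. They report only what shows in the picture. A call takes as long as a camera call.
- r.silhouettes(camera, label): "pixels" (400x640 bool, what is visible of it) and "extent" ([centre column, centre row, width, height] in pixels, round what is visible of it).
The state is a dict: "clock": time; "qpos": joint angles; "qd": joint speeds; "joint_torque": joint torques, N m; "ee_pos": TCP position; "tcp_rot": TCP orientation; "wrist_force": force on the tool from outside, world axes, zero at the start; "wrist_torque": the same for the moment, N m; "grip_width": finger opening in mm; "finger_force": force on a finger pad.
Only numpy, scipy, OpenCV 4.12 (cv2) and the standard library are available. Lean on these libraries where they do the work, as an engineer would, in place of code of your own. Each camera call takes 0.05 s, during which the arm holds its last target. There are 200 camera calls.

## Working session

There is one attempt and no reset: what is moved stays moved. The work goes in short steps, Python scripts to look and compute and a shell command to move; the robot and the scene stay as the last step left them, time stands still between calls to the robot, and variables do not carry over. Pictures are saved under pics/ and viewed, at most 10 in all, crops included, and the job is handed in when it is done.

```bash
mkdir -p pics; cat > h.py <<'E'
import numpy as np, cv2
from station import r
def cloud(cam, depth, mask):
    c=r.calibration(cam); K=np.array(c["K"]);D=np.array(c["dist"]);R=np.array(c["R"]);t=np.array(c["t"])
    v,u=np.nonzero(mask&(depth>0)); z=depth[v,u]
    p=cv2.undistortPoints(np.stack([u,v],1).astype(float).reshape(-1,1,2),K,D).reshape(-1,2)
    X=np.c_[p*z[:,None],z]
    return (X-t)@R
E
python3 - <<'E'
from h import *
for cam in ["scene","side"]:
    im,d=r.read_camera(cam)
    im2=im[:,:,::-1].copy()
    for l in ["long_nozzle_centre","tall_holster_mouth","short_nozzle_centre","short_holster_mouth"]:
        for s in r.silhouettes(cam,l)[:2]:
            P=cloud(cam,d,s["pixels"])
            if len(P)<5: continue
            print(cam,l,round(s["p"],2),np.round(s["extent"]),len(P),"med",np.median(P,0).round(),"lo",np.percentile(P,2,axis=0).round(),"hi",np.percentile(P,98,axis=0).round())
    cv2.imwrite(f"pics/{cam}0.png",im2)
s=r.observe();print(s["clock"],s["ee_pos"],s["tcp_rot"],s["grip_width"],r.finger_overhang)
E
```

```text
scene long_nozzle_centre 0.96 [377. 186.  20.  62.] 951 med [551. 161. 127.] lo [526. 150.  34.] hi [561. 184. 178.]
scene short_nozzle_centre 0.76 [430. 182.  25.  39.] 604 med [579. 307.  92.] lo [554. 296.  31.] hi [592. 332. 118.]
scene short_holster_mouth 0.74 [285. 271.  48.  50.] 1758 med [ 579. -104.   23.] lo [ 539. -142.    0.] hi [617. -60.  61.]
side long_nozzle_centre 0.61 [283. 158.  19.  52.] 761 med [535. 160. 126.] lo [519. 148.   7.] hi [620. 283. 178.]
side tall_holster_mouth 0.63 [414. 302.  53.  61.] 2234 med [ 551. -303.   55.] lo [ 518. -340.    4.] hi [ 590. -263.  106.]
side short_nozzle_centre 0.95 [267. 134.  15.  35.] 408 med [564. 305.  94.] lo [548. 294.  18.] hi [592. 405. 118.]
side short_holster_mouth 0.85 [360. 240.  35.  45.] 1250 med [ 573. -103.   25.] lo [ 536. -140.    4.] hi [610. -67.  62.]
0.5 [299.48797445 604.90894977 256.32019608] [[-8.96147994e-01  4.43755307e-01  1.56288157e-05]
 [ 4.43755307e-01  8.96147994e-01  1.86878757e-05]
 [-5.71288781e-06  2.36824722e-05 -1.00000000e+00]] 84.91054239201208 25.0
```

View pics/scene0.png

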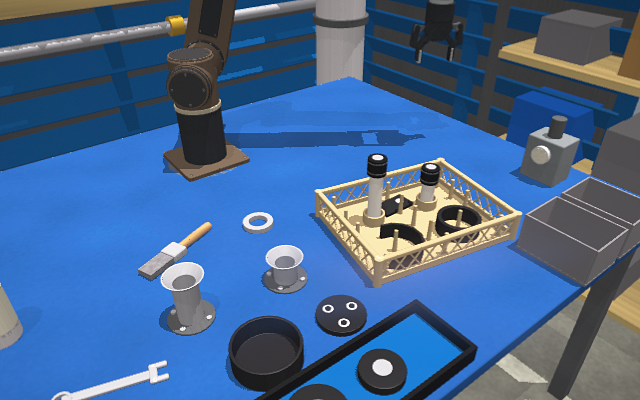

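View pics/side0.png

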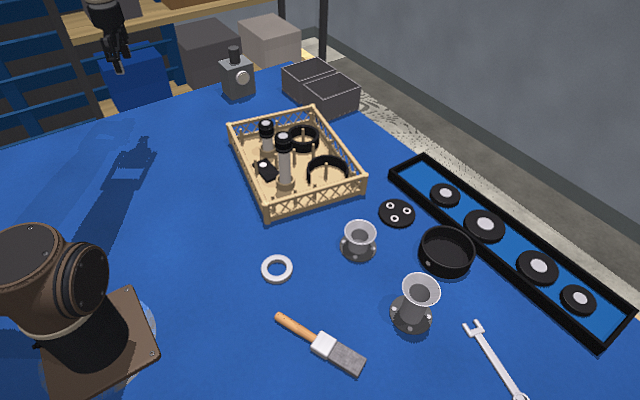

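The scene view shows the long nozzle at (377,186), the short nozzle at (430,182), the tall holster at (188,297) and the short holster at (285,271). The side view shows the long nozzle at (283,158) and the tall holster at (414,302). The networks agree, apart from missing the tall holster in the scene view. Next I'll fit circles to refine the positions.

```bash
python3 - <<'E'
from h import *
from scipy.optimize import least_squares
def fit(P,R0,c0):
    f=lambda c:np.hypot(P[:,0]-c[0],P[:,1]-c[1])-R0
    s=least_squares(f,c0,loss="soft_l1",f_scale=1.5); return s.x.round(1),np.abs(s.fun).mean().round(2),len(P)
box={"scene":{"L":(362,392,150,180),"H":(155,212,258,300)},"side":{"L":(270,298,126,162),"H":(395,447,268,312)}}
for cam in ["scene","side"]:
    im,d=r.read_camera(cam)
    for k,c0 in (("L",(543,160)),("H",(552,-302))):
        a,b,e,f=box[cam][k]; m=np.zeros(d.shape,bool); m[e:f,a:b]=1
        P=cloud(cam,d,m); dd=np.hypot(P[:,0]-c0[0],P[:,1]-c0[1])
        if k=="L":
            Q=P[(dd<40)&(P[:,2]>140)&(P[:,2]<172)]; print(cam,"collar",fit(Q,22,c0))
            Q=P[(dd<40)&(P[:,2]>172)]; print("  top mid",((Q.min(0)+Q.max(0))/2).round(1),np.median(Q[:,2]),np.ptp(Q,0).round())
        else:
            Q=P[(dd<50)&(P[:,2]>100)]; print(cam,"rim",fit(Q,36,c0),"mid",((Q.min(0)+Q.max(0))/2).round(1),np.ptp(Q,0).round(),Q[:,2].max().round(1))
E
```

```text
scene collar (array([539.1, 172.1]), np.float64(1.13), 257)
  top mid [541.  169.3 175.8] 176.56983761162215 [46. 44.  7.]
scene rim (array([ 558.8, -301.2]), np.float64(2.34), 361) mid [ 556.9 -300.3  103.9] [77. 75.  8.] 107.7
side collar (array([540.1, 170.8]), np.float64(0.86), 188)
  top mid [540.1 169.3 175.7] 176.33288681157558 [44. 43.  7.]
side rim (array([ 554.8, -300.9]), np.float64(2.86), 431) mid [ 556.6 -300.4  104.3] [75. 74.  9.] 108.6
```

```bash
python3 -m crank '[[24,-43.4,0,0,0,0,85],[24,-43.4,0,0,0,0,85],[24,-43.4,0,0,0,0,85],[24,-43.4,0,0,0,0,85],[24,-43.4,0,0,0,0,85],[24,-43.4,0,0,0,0,85],[24,-43.4,0,0,0,0,85],[24,-43.4,0,0,0,0,85],[24,-43.4,0,0,0,0,85],[24.5,-43.8,0,0,0,0,85],[0,0,0,0,0,0,85],[0,0,0,0,0,0,85]]'
python3 - <<'E'
from h import *
c=r.calibration("wrist"); s=r.observe(); print(s["ee_pos"],s["tcp_rot"].round(3) if hasattr(s["tcp_rot"],"round") else s["tcp_rot"])
im,d=r.read_camera("wrist"); cv2.imwrite("pics/w1.png",im[:,:,::-1])
from scipy.optimize import least_squares
P=cloud("wrist",d,d>0); dd=np.hypot(P[:,0]-540,P[:,1]-170); Q=P[(dd<35)&(P[:,2]>165)&(P[:,2]<185)]
print(len(Q),((Q.min(0)+Q.max(0))/2).round(1),np.ptp(Q,0).round(),np.median(Q[:,2]))
E
```

```text
clock: 2.1
ee_pos: [539.8, 170.7, 256.3]
tcp_rot: [[-0.896, 0.444, -0.0], [0.444, 0.896, 0.0], [0.0, 0.0, -1.0]]
wrist_force: [0.3, 0.0, 0.4]
grip_width: 84.6
finger_force: 0.0
[539.81055084 170.6974427  256.31276   ] [[-0.896  0.444 -0.   ]
 [ 0.444  0.896  0.   ]
 [ 0.     0.    -1.   ]]
3247 [539.1 171.4 172.2] [44. 45. 14.] 176.26104404780796
```

View pics/w1.png

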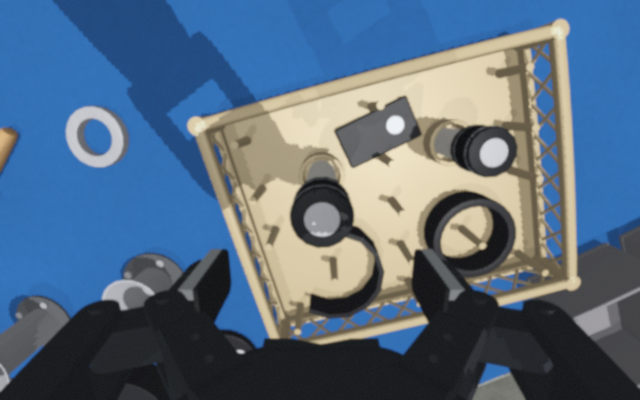

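The wrist view shows the collar top at (322,220), centred between the fingers. Its position is within 1 mm of my estimate, so I'll descend and grip.

```bash
python3 -m crank '[[0,0,-25,0,0,0,85],[0,0,-25,0,0,0,85],[0,0,-25,0,0,0,85],[0,0,-15,0,0,0,85],[0,0,-5,0,0,0,85],[0,0,0,0,0,0,35],[0,0,0,0,0,0,35],[0,0,0,0,0,0,35],[0,0,0,0,0,0,35],[0,0,0,0,0,0,35],[0,0,0,0,0,0,35],[0,0,0,0,0,0,35]]'
```

```text
clock: 3.65
ee_pos: [541.0, 170.6, 162.8]
tcp_rot: [[-0.896, 0.444, 0.003], [0.444, 0.896, 0.0], [-0.002, 0.002, -1.0]]
wrist_force: [0.9, 0.3, 4.8]
grip_width: 42.9
finger_force: 61.4
```

```bash
python3 -m crank '[[0,0,8,0,0,0,35],[0,0,15,0,0,0,35],[0,0,20,0,0,0,35],[0,0,25,0,0,0,35],[0,0,25,0,0,0,35],[0,0,25,0,0,0,35],[0,0,17,0,0,0,35],[0,0,0,0,0,0,35],[0,0,0,0,0,0,35]]'
python3 - <<'E'
from h import *
im,d=r.read_camera("scene"); cv2.imwrite("pics/s2.png",cv2.resize(im[60:260,280:520,::-1],None,fx=2.5,fy=2.5))
im,d=r.read_camera("side")
for cam in ["scene","side"]:
    im,d=r.read_camera(cam); s=r.silhouettes(cam,"long_nozzle_centre")
    if s:
        P=cloud(cam,d,s[0]["pixels"]);P=P[np.hypot(P[:,0]-540,P[:,1]-170)<60]
        print(cam,s[0]["p"],s[0]["extent"],P.min(0).round(),P.max(0).round())
        for lo in range(130,270,20):
            Q=P[(P[:,2]>lo)&(P[:,2]<lo+20)]
            if len(Q)>10: print(lo,len(Q),np.median(Q,0).round(1))
E
```

```text
clock: 4.78
ee_pos: [539.5, 170.4, 295.3]
tcp_rot: [[-0.896, 0.444, -0.002], [0.444, 0.896, -0.0], [0.002, -0.001, -1.0]]
wrist_force: [-0.3, 0.8, -1.9]
grip_width: 42.6
finger_force: 61.1
scene 0.64 [380.5, 136.8, 22.7, 78.7] [518. 148. 138.] [562. 194. 311.]
130 60 [548.1 161.9 145.2]
150 115 [548.7 160.4 159.6]
170 125 [548.  161.1 180.2]
190 121 [548.  160.9 200.8]
210 129 [548.  160.5 220. ]
230 135 [549.1 160.7 240.1]
250 117 [548.9 161.4 258.8]
side 0.82 [279.5, 119.9, 19.3, 66.3] [516. 148. 142.] [551. 185. 310.]
130 22 [530.4 157.5 146.3]
150 88 [531.4 157.9 160.5]
170 80 [529.5 157.5 180.1]
190 91 [530.  157.5 200.4]
210 92 [531.1 157.7 220.6]
230 97 [531.1 158.3 240.2]
250 67 [528.6 158.6 255.6]
```

View pics/s2.png

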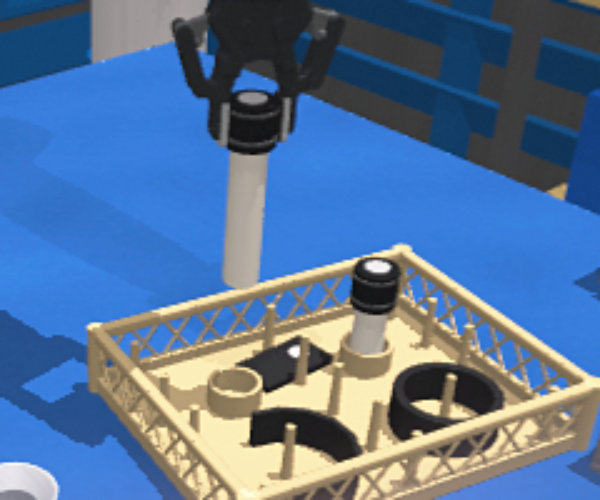

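The nozzle hangs straight with its tip near z=140, and the short nozzle hasn't moved. Next is the transfer.

```bash
python3 -m crank '[[0.6,-16,0,0,0,0,35],[1,-27,0,0,0,0,35],[1.4,-40,0,0,0,0,35],[1.4,-40,0,0,0,0,35],[1.4,-40,0,0,0,0,35],[1.4,-40,0,0,0,0,35],[1.4,-40,0,0,0,0,35],[1.4,-40,0,0,0,0,35],[1.4,-40,0,0,0,0,35],[1.4,-40,0,0,0,0,35],[1.4,-40,0,0,0,0,35],[1.4,-30,0,0,0,0,35],[1,-23,0,0,0,0,35],[0.6,-15,0,0,0,0,35],[0,0,0,0,0,0,35],[0,0,0,0,0,0,35],[0,0,0,0,0,0,35]]'
python3 - <<'E'
from h import *
from scipy.optimize import least_squares
T=np.array(r.observe()["ee_pos"]); print(T)
for cam in ["scene","side"]:
    im,d=r.read_camera(cam); cv2.imwrite(f"pics/{cam}3.png",im[:,:,::-1])
    P=cloud(cam,d,d>0); P=P[(np.hypot(P[:,0]-556,P[:,1]+301)<45)]
    def fit(Q,R0):
        s=least_squares(lambda c:np.hypot(Q[:,0]-c[0],Q[:,1]-c[1])-R0,T[:2],loss="soft_l1"); return s.x.round(1),len(Q)
    for lo in (140,170,200,225): print(cam,lo,fit(P[(P[:,2]>lo)&(P[:,2]<lo+28)],16))
    Q=P[(P[:,2]>100)&(P[:,2]<110)]; print("rim",((Q.min(0)+Q.max(0))/2).round(1),np.ptp(Q,0).round())
    Q=P[(P[:,2]>35)&(P[:,2]<80)]; print("tube",[ (rr,*fit(Q,rr)) for rr in (22.5,24)])
    Q=P[(P[:,2]>110)&(P[:,2]<200)]; print("tip z",np.percentile(Q[:,2],1).round())
E
```

```text
clock: 7.2
ee_pos: [557.4, -299.5, 296.5]
tcp_rot: [[-0.897, 0.443, 0.0], [0.443, 0.897, 0.0], [-0.0, 0.0, -1.0]]
wrist_force: [-0.1, 0.8, -2.4]
grip_width: 42.8
finger_force: 61.2
[ 557.39261445 -299.51086229  296.46690767]
scene 140 (array([ 555.8, -298.3]), 233)
scene 170 (array([ 555.9, -298.4]), 268)
scene 200 (array([ 555.9, -298.5]), 290)
scene 225 (array([ 555.9, -298.5]), 300)
rim [ 557.7 -300.4  103.6] [74. 74.  7.]
tube [(22.5, array([ 558.1, -301.3]), 669), (24, array([ 556.8, -300.9]), 669)]
tip z 142.0
side 140 (array([ 556.8, -297.6]), 144)
side 170 (array([ 556.7, -297.8]), 183)
side 200 (array([ 556.8, -297.5]), 202)
side 225 (array([ 556.9, -297.7]), 214)
rim [ 556.2 -300.5  104.4] [75. 75.  9.]
tube [(22.5, array([ 554.6, -301.2]), 497), (24, array([ 555.1, -301. ]), 497)]
tip z 144.0
```

The nozzle is upright but about 2.5 mm off in y. I'll shift it across and lower it in.

```bash
python3 -m crank '[[0.5,-2.5,0,0,0,0,35],[0,0,-15,0,0,0,35],[0,0,-15,0,0,0,35],[0,0,-10,0,0,0,35],[0,0,-8,0,0,0,35],[0,0,-8,0,0,0,35],[0,0,-8,0,0,0,35],[0,0,0,0,0,0,35]]'
```

```text
clock: 8.3
ee_pos: [557.4, -302.8, 231.4]
tcp_rot: [[-0.896, 0.444, -0.001], [0.444, 0.896, 0.001], [0.002, 0.0, -1.0]]
wrist_force: [-0.9, -0.5, -2.9]
grip_width: 42.6
finger_force: 61.2
```

```bash
python3 -m crank '[[0,0,-10,0,0,0,35],[0,0,-12,0,0,0,35],[0,0,-12,0,0,0,35],[0,0,-12,0,0,0,35],[0,0,-9,0,0,0,35],[0,0,0,0,0,0,35]]'
```

```text
clock: 9.05
ee_pos: [557.2, -302.6, 176.0]
tcp_rot: [[-0.896, 0.444, -0.002], [0.444, 0.896, 0.001], [0.002, 0.0, -1.0]]
wrist_force: [0.0, -1.3, -3.2]
grip_width: 42.6
finger_force: 61.2
```

```bash
python3 -m crank '[[0,0,-6,0,0,0,35],[0,0,-4,0,0,0,35],[0,0,-2,0,0,0,35],[0,0,0,0,0,0,35]]'; python3 -m crank '[[0,0,-1,0,0,0,35],[0,0,-1,0,0,0,35],[0,0,0,0,0,0,35]]'
```

```text
clock: 9.55
ee_pos: [557.7, -303.0, 165.2]
tcp_rot: [[-0.896, 0.444, -0.0], [0.444, 0.896, 0.0], [0.0, 0.0, -1.0]]
wrist_force: [-0.8, 0.8, -2.1]
grip_width: 43.0
finger_force: 61.2
clock: 9.93
ee_pos: [557.7, -303.0, 163.3]
tcp_rot: [[-0.896, 0.444, -0.0], [0.444, 0.896, 0.0], [0.0, 0.0, -1.0]]
wrist_force: [-0.9, 0.8, -1.9]
grip_width: 42.5
finger_force: 61.2
```

```bash
python3 -m crank '[[0,0,-1,0,0,0,35],[0,0,-1,0,0,0,35],[0,0,0,0,0,0,35]]'; python3 -m crank '[[0,0,-1,0,0,0,35],[0,0,0,0,0,0,35]]'
```

```text
clock: 10.3
ee_pos: [557.9, -303.1, 161.8]
tcp_rot: [[-0.896, 0.444, 0.0], [0.444, 0.896, -0.0], [-0.0, -0.0, -1.0]]
wrist_force: [0.3, 0.9, -0.9]
grip_width: 43.0
finger_force: 61.5
clock: 10.55
ee_pos: [558.1, -303.2, 161.8]
tcp_rot: [[-0.896, 0.444, 0.001], [0.444, 0.896, -0.001], [-0.001, -0.0, -1.0]]
wrist_force: [-0.7, 1.4, 4.9]
grip_width: 42.8
finger_force: 61.6
```

The force changed sign at the expected height, so the nozzle is resting on the bottom. I'll release it, back off and check.

```bash
python3 -m crank '[[0,0,0,0,0,0,55],[0,0,0,0,0,0,70],[0,0,0,0,0,0,85],[0,0,0,0,0,0,85],[0,0,0,0,0,0,85],[0,0,0,0,0,0,85],[0,0,20,0,0,0,85],[0,0,30,0,0,0,85],[0,0,40,0,0,0,85],[0,0,40,0,0,0,85],[0,0,20,0,0,0,85],[0,0,0,0,0,0,85]]'
python3 - <<'E'
from h import *
from scipy.optimize import least_squares
out=[]
for cam in ["scene","side"]:
    im,d=r.read_camera(cam); c=(100,20,200,320) if cam=="scene" else (320,0,0,0)
    out.append(cv2.resize(im[180:340,(120 if cam=="scene" else 340):(260 if cam=="scene" else 480),::-1],None,fx=2.5,fy=2.5))
    P=cloud(cam,d,d>0); P=P[(np.hypot(P[:,0]-556,P[:,1]+301)<45)&(P[:,2]<200)]
    for lo,hi,R0 in ((110,132,16),(138,172,22)):
        Q=P[(P[:,2]>lo)&(P[:,2]<hi)]
        s=least_squares(lambda c:np.hypot(Q[:,0]-c[0],Q[:,1]-c[1])-R0,[556,-300],loss="soft_l1"); print(cam,lo,s.x.round(1),len(Q))
    print("top z",np.percentile(P[:,2],98).round(1))
cv2.imwrite("pics/end.png",np.hstack(out))
E
```

```text
clock: 12.05
ee_pos: [558.3, -303.4, 313.0]
tcp_rot: [[-0.896, 0.444, 0.004], [0.444, 0.896, -0.003], [-0.004, -0.001, -1.0]]
wrist_force: [0.7, -0.4, -0.4]
grip_width: 85.1
finger_force: 0.0
scene 110 [ 557.2 -302.5] 167
scene 138 [ 557.3 -302.5] 440
top z 176.4
side 110 [ 557.9 -301.8] 86
side 138 [ 557.8 -301.8] 276
top z 177.7
```

View pics/end.png

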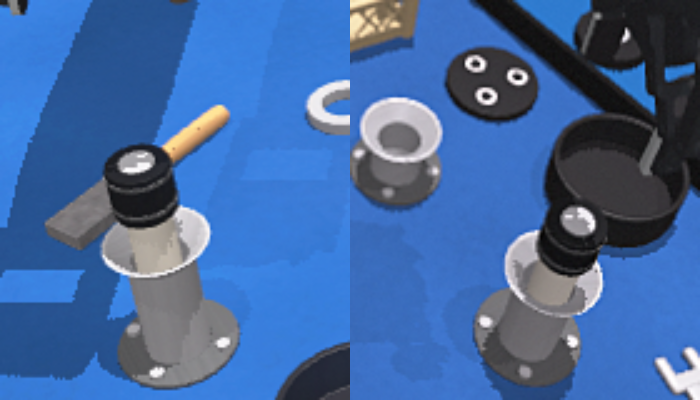

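The nozzle stands upright in the tall tube. Its top is at about z=176, which is fully home, it is within 2 mm of the tube's axis, and the gripper is clear.

```bash
python3 -c "
from station import r
print(r.sign_off())"
```

```text
the job is handed in; nothing more can be done
None
```

The long nozzle is fully home, tip down, in the taller holster and released; the short nozzle was left standing in the basket, and the job was handed in at about 12 s (no verdict was returned).

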